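# Unlock the solvent cage and hold its sprung gate wide

### The job

A colleague needs both hands to lift the brown bottles out of the yellow solvent cage, so open the cage and keep its gate out of the way: first pinch the two red ears of the hasp on the roof together and lift the hasp until it stands up by itself, then squeeze the red trigger against the black pull bar on the gate and swing the gate out, past the stiff point of its door check, until it stands about square to the front of the cage or wider. The gate is sprung and will not stay there, so finish with the fingers still holding it steady, wide open. Do not knock over or shift the bottles in the cage, the wash bottle or the beaker.

Things in the scene. Friction and masses are not known exactly. Their poses are not given: they have to be found in the camera images.
- solvent_cage: Fixed yellow steel cage with bar walls, 150 deep (its x) x 210 wide (its y) x 195 mm high to the flat roof, on 25 mm feet. Origin: centre of its underside, on the table; z up; the gate closes its front, which faces its own -x. It stands turned 20 to 52 degrees clockwise seen from above, so the front looks back toward the robot and to the left.
- hasp_ears (a point): Midpoint between the hasp's two red ears, 226 mm above the table with the hasp down. The ears are upright plates facing the cage's +y and -y, 22 mm long (x), 207 to 241 mm high, outer faces 46 mm apart; each goes in 7 mm against 1.4 to 4 N (32 mm apart) to free the hasp. Beside them 25 mm is free down to the roof; keepers on the roof begin 21 mm behind this point. Moves with the hasp.
- hasp_pivot (a point): Pivot of the steel hasp, 201 mm above the table, 56 mm behind the ears; its axis runs along the cage's y. The nose at the hasp's front end holds a stud on the gate's top rail.
- hasp (a joint): Hasp angle, rad: rests locked at about 0.045; stop at 0.6 (standing up, its nose 45 mm higher). With the ears pinched, raise them 25 mm or more still pinched; then let go, and its spring carries it on up to the stop and keeps it there. Let go without lifting, the ears lock again.
- gate_panel: Barred yellow gate on the cage's front, 10 mm thick, 33 to 189 mm above the table, reaching 180 mm from its hinge; carries pull bar and trigger. Origin: on the hinge axis at table height; z up; its own -y runs along the gate to the free edge, -x is its outer face; shut, its axes are the cage's. Shut, hasp and trigger bolt each hold it, with 0.008 rad play.
- gate_handle (a point): Midpoint between pull bar and trigger at rest, 175 mm above the table; 148 mm from the hinge along the gate, 47 mm out from its middle plane. Straddle both from above, fingers closing along the gate's y: 38 mm over their outer faces at rest, 29 mm squeezed, then centred 4.5 mm nearer the bar. Lock plate 40 mm behind, edge of the roof (195 mm high) 42 mm behind. Turns with the gate.
- pull_bar (a point): Middle of the black pull bar, fixed to the gate on the hinge side (+y) of the red trigger: upright, 12 x 12 mm, 133 to 199 mm high, its steel rod up to 208 mm. The trigger is a like upright bar, 26 mm from it toward the free edge (centre to centre). Turns with the gate.
- trigger (a joint): Travel of the red trigger toward the pull bar, m: 0 at rest, stop at 0.009. Sprung: 2.8 N to start, 6 N at the stop; returns when let go. Its bolt leaves the keeper on the cage's front post at 0.007; keep it squeezed until the gate has left the front (beyond about 0.1 rad), after that it no longer matters.
- gate_hinge (a point): Point on the gate's upright hinge axis, 165 mm above the table, at the cage's front corner (80 mm before the cage's centre, 95 mm to its +y).
- gate (a joint): Gate angle, rad: 0 shut; grows as it swings outward, clockwise seen from above (free edge away from the front toward the cage's -x, then round to its +y); stop at 1.75. A spring pulls it shut: 0.5 N at the handle when shut, 1.4 N wide open.
- door_check (a point): Door check on the roof beside the hinge: a sprung roller that a brass cam lobe on the gate must push aside. It resists opening from 0.42 rad, with up to about 4.5 N at the handle on top of the gate's spring, is passed at 0.7 rad and clear at 0.98. A gate let go when wide swings back and rests on the check at 0.98 rad, only half open.
- amber_bottle_1: Loose brown glass bottle with black cap, 70 mm across, 142 mm tall, standing in the cage in its hinge-side half. Origin: centre of its underside, z up. Bystander: leave it standing where it is.
- amber_bottle_2: The same kind of brown glass bottle, standing in the other half of the cage. Origin: centre of its underside, z up. Bystander: leave it standing where it is.
- wash_bottle: Loose small white bottle with a red-banded label, 68 mm across, 150 mm tall, on the table nearer the robot, right of the cage. Origin: centre of its underside, z up. Bystander.
- beaker: Loose tall clear beaker, 91 x 99 mm, 141 mm tall, on the table to the right of the cage, before the stirrer. Origin: centre of its underside, z up. Bystander.

How it is judged (in metres and radians):
On the way, in this order (a step that is already met when the one before it is completed fails the run):
1. the hasp is lifted until it stands up, the gate still shut and the trigger not yet touched (value of joint hasp above 0.45 rad and value of joint gate below 0.06 rad and value of joint trigger below 0.003 m), for 0.2 s.
2. the trigger is squeezed so that the bolt is drawn while the gate is still shut (value of joint trigger above 0.005 m and value of joint gate below 0.12 rad and value of joint hasp above 0.45 rad), for 0.05 s.
3. the gate is swung past its check (value of joint gate above 1.1 rad), for 0.1 s.
At the end, for the whole second after the job is handed in: Gate at 1.35 rad or more and still (under 0.15 rad/s), fingers on it with over 0.7 N, hasp up (over 0.45 rad), brown bottles, wash bottle and beaker each within 20 mm of their start and 11 degrees of upright (value of joint gate above 1.35 rad and velocity of joint gate between -0.15 and 0.15 rad/s and contact force between the fingers and gate_panel above 0.7 N and value of joint hasp above 0.45 rad and distance of each of amber_bottle_1, amber_bottle_2, wash_bottle, beaker from where it was at the start of the episode below 0.02 m and angle between each of amber_bottle_1, amber_bottle_2, wash_bottle, beaker's own z axis and vertical below 0.2 rad); the arm keeps its last pose, push and grip.
It fails at once if a bottle or the beaker is shifted by more than 20 mm or tipped by more than 11 degrees ((distance of amber_bottle_1 from where it was at the start of the episode above 0.02 m or angle between amber_bottle_1's own z axis and vertical above 0.2 rad) or (distance of amber_bottle_2 from where it was at the start of the episode above 0.02 m or angle between amber_bottle_2's own z axis and vertical above 0.2 rad) or (distance of wash_bottle from where it was at the start of the episode above 0.02 m or angle between wash_bottle's own z axis and vertical above 0.2 rad) or (distance of beaker from where it was at the start of the episode above 0.02 m or angle between beaker's own z axis and vertical above 0.2 rad)).
It also fails if it takes over 51 s, if anything falls off the work surface, if the arm or the gripper's body presses on something with over 40 N, if the wrist force passes 120 N, or if a joint passes its speed limit or range.

### The arm

A 6-joint arm with a two-finger parallel gripper is mounted at the origin on the work surface; the furniture and walls round the work are solid. World frame = base frame: x ahead of the robot, y to its left, z up, the work surface at z = 0. Lengths are in mm, angles in rad, forces in N, time in s.
With the tool pointing down it reaches from about 350 to 950 mm from the base axis. Payload 17.4 kg.
Tool frame: the origin (TCP) lies between the finger pads; the fingertips stand 14 mm ahead of it and the grasp point (between the pads) lies 5 mm behind it (arm.tip_reach is the distance from the TCP to the fingertips, in mm); z points along the fingers, y is the line along which they close (so a half turn about z gives the same grasp; the last joint's range is limited). The gripper opens to 93 mm and grips with 3 to 60 N. Pads are 15 mm wide; open, the fingers measure 128 mm over their backs; the gripper's body (75 mm by 188 mm) begins 65 mm behind the grasp point.
Start: joints at [1.312, 0.116, 1.442, -0, 1.584, -0.038], TCP at [147.84, 658.617, 232.646] pointing down, gripper open.
Joint ranges: [-2.83, 2.83], [-0.83, 2.19], [0.07, 2.5], [-1.14, 4.28], [0.01, 3], [-2.97, 2.97]. Speed limits (rad/s): [1.89, 1.89, 2.22, 3.14, 3.14, 3.14].

### API

Orientations are given as [roll, pitch, yaw] about the fixed x, y, z axes, in that order (R = Rz(yaw) Ry(pitch) Rx(roll)).
In Python, from rig import arm gives the robot as it stands.
- The arm moves only by the shell command python3 -m crank 'ROWS' [FORCE]. ROWS is JSON, one flat list of numbers, 7 for each row, row after row: the shift along the tool's x, y, z in cm, then the turn, a rotation vector about the tool's x, y, z in rad, then the opening, from -1 (shut) to 1 (fully open), so that 0 is half open. In form: [dx, dy, dz, ax, ay, az, grip, dx, dy, dz, ax, ay, az, grip, ...]. A call has 1 to 20 rows; each row shifts and turns the commanded pose from where the row before left it, along the tool's axes as they then stand; what a row does not reach is not made up. A row lasts 1/8 s, in which the tool goes at most 62.5 mm and 10.7 degrees, less where a joint would pass 70% of its speed; a pose out of reach is approached as far as the arm can. A call with a gripper value outside its range is refused whole. The fingers move at their own pace and stop on an object; FORCE is the grip in N (left out, the last holds). Time passes only in rows, so rows that do not move let the fingers close. It gives the time, the measured TCP pose, the force, the opening and the grip force at its end, in the units of the state.
- arm.get_obs(): the state, without advancing time (a new reading comes with each control period).
- arm.snapshot(name): name is "side" or "top"; returns (picture, depth): 384x512x3 uint8, red, green, blue; 384x512 float32, mm along the optical axis (not along the pixel's ray), 0 where there is no reading.
- arm.get_calibration(name): a dict with "vertical_fov" (degrees; the focal length in pixels is half the picture's height over the tangent of half this angle, whatever the lens; pixels are square), "cx", "cy" (the principal point, pixels), "origin" and "orientation" of the camera in the world. Camera axes: x right, y down, z forward; pixel columns grow to the right and rows downward; lengths in mm; the calibration is good to about 2 mm. A picture is of the moment at which its call begins. get_calibration takes no time and is no camera call.
- arm.sign_off(): hands the job in; it is judged then, once.
The state is a dict: "t": time; "q": joint angles; "joint_velocities": joint speeds; "tau": joint torques, N m; "tool_pos": TCP position; "tool_rot": TCP orientation; "contact_force": force on the tool from outside, world axes, zero at the start; "ft_torque": the same for the moment, N m; "opening": opening from 0.0 (shut) to 1.0 (fully open); "grasp_force": force on a finger pad.
Only numpy, scipy, OpenCV 4.12 (cv2) and the standard library are available. Lean on these libraries where they do the work, as an engineer would, in place of code of your own. Each camera call takes 0.05 s, during which the arm holds its last target. There are 200 camera calls.

## Working session

There is one attempt and no reset: what is moved stays moved. The work goes in short steps, Python scripts to look and compute and a shell command to move; the robot and the scene stay as the last step left them, time stands still between calls to the robot, and variables do not carry over. Pictures are saved under pics/ and viewed, at most 10 in all, crops included, and the job is handed in when it is done.

```bash
ls; mkdir -p pics; cat > h.py <<'E'
import numpy as np,cv2
from rig import arm
from scipy.spatial.transform import Rotation as R
def snap(n,f):
    im,d=arm.snapshot(n); cv2.imwrite(f'pics/{f}.png',im[:,:,::-1]); np.save(f'pics/{f}.npy',d); return im,d
def cam(n):
    c=arm.get_calibration(n); f=192/np.tan(np.radians(c['vertical_fov'])/2)
    return c,f
E
python3 - <<'E'
from h import *
for n in('side','top'):
    snap(n,n+'0'); print(arm.get_calibration(n))
a=cv2.imread('pics/side0.png');b=cv2.imread('pics/top0.png')
cv2.imwrite('pics/both.png',cv2.resize(np.vstack([a,b]),(0,0),fx=.78,fy=.78))
print(arm.get_obs())
E
```

```text
pics
{'vertical_fov': 43.20045843535487, 'cx': 262.3157494901699, 'cy': 186.63237525413297, 'origin': array([1432.63978063,  553.28267973,  916.31196336]), 'orientation': array([-2.19813317,  0.01994725,  2.09619269])}
{'vertical_fov': 50.75215418228498, 'cx': 263.0322113390342, 'cy': 186.15047693177684, 'origin': array([ -24.54606119, -161.03040835,  928.71863439]), 'orientation': array([-2.49293205,  0.0145839 , -1.2909001 ])}
{'t': 0.1, 'q': array([ 1.31218704e+00,  1.16430895e-01,  1.44220177e+00, -3.67820776e-05,
        1.58400857e+00, -3.78320839e-02]), 'joint_velocities': array([-7.38567037e-04, -2.09195986e-04, -2.01592510e-03, -3.05594143e-05,
        1.30898509e-03,  1.54852848e-03]), 'tau': array([ 1.63814955e-03, -7.22883224e+01, -6.23881674e+01,  7.82278692e-02,
        2.27071991e-02, -5.63695437e-05]), 'tool_pos': array([147.81254522, 658.43858467, 231.98175172]), 'tool_rot': array([-3.14054343e+00, -2.90746343e-06,  2.92081499e+00]), 'contact_force': array([-0.69811717, -0.84678521, -0.61483942]), 'ft_torque': array([-0.02849874, -0.00163387, -0.00113041]), 'grasp_force': 0.0, 'opening': 1.0013190458585646}
```

View pics/top0.png

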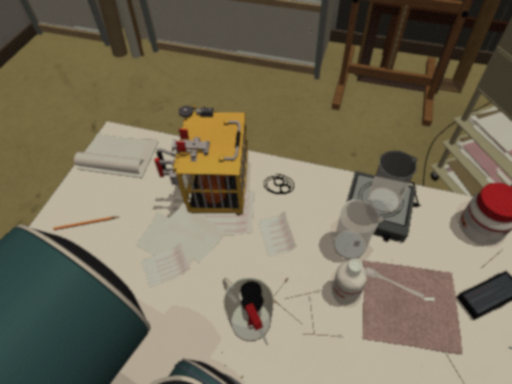

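View pics/side0.png

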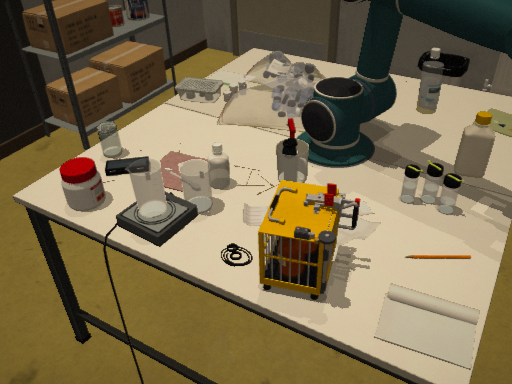

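The top view shows the cage at about (215,160), ears near (183,135)/(190,155), and the handle near (165,162). The side view shows the ears near (331,190)/(328,200) and the handle near (355,210). Next I enlarge both.

```bash
python3 - <<'E'
from h import *
a=cv2.imread('pics/top0.png')[98:218,148:258];b=cv2.imread('pics/side0.png')[178:298,256:366]
o=np.hstack([cv2.resize(x,(400,436),interpolation=cv2.INTER_CUBIC) for x in(a,b)])
cv2.imwrite('pics/crop0.png',o)
E
```

```text
(no output)
```

View pics/crop0.png

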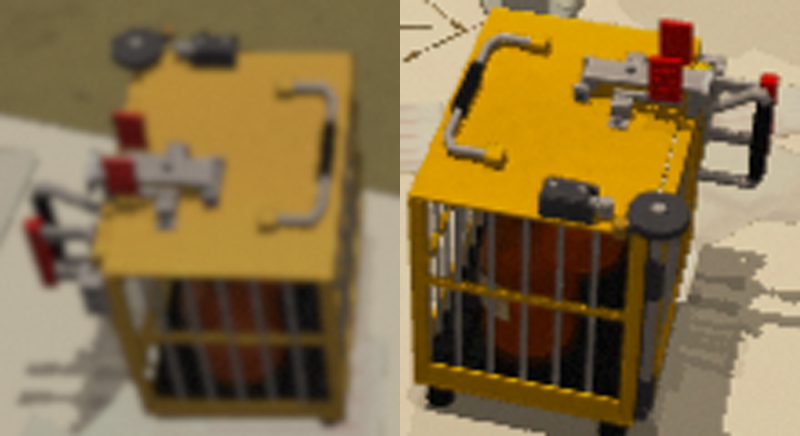

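The crop shows the roof, the two red ears (top: (183,137) and (181,146)), and the trigger, which is red, next to the black bar. I'll fit them from depth.

```bash
cat >> h.py <<'E'
def cloud(n,d):
    c,f=cam(n); v,u=np.mgrid[:384,:512]
    P=np.stack([(u-c['cx'])/f*d,(v-c['cy'])/f*d,d],-1)
    return P@R.from_euler('xyz',c['orientation']).as_matrix().T+c['origin']
def masks(im):
    h=cv2.cvtColor(im,cv2.COLOR_RGB2HSV); H,S,V=[h[...,i].astype(int) for i in range(3)]
    return (H>18)&(H<30)&(S>150)&(V>110), ((H<6)|(H>174))&(S>150)&(V>90)
E
python3 - <<'E'
from h import *
for n in('top','side'):
    im=cv2.imread(f'pics/{n}0.png')[:,:,::-1].copy(); d=np.load(f'pics/{n}0.npy'); W=cloud(n,d); y,r=masks(im)
    reg=np.zeros_like(y); 
    if n=='top': reg[98:218,148:258]=1
    else: reg[178:298,256:366]=1
    for lab,zz in(('roof',(187,203)),):
        m=y&reg&(d>0)&(W[...,2]>zz[0])&(W[...,2]<zz[1]); p=W[m]
        print(n,len(p),np.median(p[:,2]),cv2.minAreaRect(p[:,:2].astype(np.float32)), cv2.boxPoints(cv2.minAreaRect(p[:,:2].astype(np.float32))).round())
    k,l,s,c=cv2.connectedComponentsWithStats((r&reg).astype(np.uint8))
    for i in range(1,k):
        if s[i,4]>4:
            p=W[(l==i)&(d>0)]; print('red',s[i],c[i].round(),np.median(p,0).round(),p.min(0).round(),p.max(0).round())
E
```

```text
top 2893 196.61440896886154 ((606.3661499023438, 167.83409118652344), (211.62210083007812, 160.13314819335938), 13.711222648620605) [[485. 221.]
 [523.  65.]
 [728. 115.]
 [690. 271.]]
red [180 130   6   2   8] [183. 130.] [582. 221. 243.] [579. 216. 241.] [584. 230. 247.]
red [177 142   7   5  30] [180. 144.] [542. 213. 240.] [539. 206. 232.] [546. 220. 247.]
red [155 158   4   5  13] [157. 160.] [511. 268. 200.] [507. 264. 197.] [518. 271. 203.]
side 2499 193.95415678566576 ((612.5609130859375, 169.69464111328125), (220.7152099609375, 159.8233184814453), 14.239969253540039) [[486. 220.]
 [525.  65.]
 [739. 119.]
 [700. 274.]]
red [325 183  11  18  92] [330. 191.] [550. 218. 236.] [543. 205. 214.] [592. 235. 245.]
red [355 198   5   7  23] [357. 200.] [519. 272. 196.] [512. 267. 186.] [542. 280. 206.]
red [327 200   6   4  14] [330. 202.] [588. 230. 222.] [584. 225. 218.] [589. 234. 228.]
```

```bash
cat >> h.py <<'E'
def ray(n,u,v,z):
    c,f=cam(n); k=R.from_euler('xyz',c['orientation']).as_matrix()@[(u-c['cx'])/f,(v-c['cy'])/f,1]
    return c['origin']+k*(z-c['origin'][2])/k[2]
E
python3 - <<'E'
from h import *
s=3.636
for x,y in((350,52),(335,278),(103,270)): print('top',ray('top',148+x/s,98+y/s,195).round())
for x,y in((412,195),(490,12),(632,226),(700,40)): print('side',ray('side',256+(x-400)/s,178+y/s,195).round())
for x,y in((130,115),(119,160)): print('ear top',ray('top',148+x/s,98+y/s,241).round())
for x,y in((677,22),(668,60)): print('ear side',ray('side',256+(x-400)/s,178+y/s,241).round())
for x,y in((33,222),(45,190)): print('bars top',ray('top',148+x/s,98+y/s,199).round())
for x,y in((769,78),(761,98)): print('bars side',ray('side',256+(x-400)/s,178+y/s,199).round())
print('spool',ray('top',148+137/s,98+47/s,205).round(),ray('side',256+(658-400)/s,178+212/s,205).round())
E
```

```text
top [729. 118. 195.]
top [526.  64. 195.]
top [492. 210. 195.]
side [731. 122. 195.]
side [536.  72. 195.]
side [692. 253. 195.]
side [497. 215. 195.]
ear top [587. 223. 241.]
ear top [547. 214. 241.]
ear side [545. 215. 241.]
ear side [586. 227. 241.]
bars top [515. 269. 199.]
bars top [543. 274. 199.]
bars side [520. 273. 199.]
bars side [542. 276. 199.]
spool [684. 265. 205.] [683. 265. 205.]
```

Both cameras agree that the cage yaw is about -75°, with the hinge at (684,265), handle at (530,273) and ears at (566,220). That yaw is outside the stated 20–52°. I'll check the calibration against the robot itself after the first, high move.

```bash
python3 -m crank '[0,0,-1.2,0,0,0.156,0.25,0,0,-1.2,0,0,0.156,0.25,0,0,-1.2,0,0,0.156,0.25,0,0,-1.2,0,0,0.156,0.25,0,0,-1.2,0,0,0.156,0.25,0,0,-1.2,0,0,0.156,0.25,0,0,-1.2,0,0,0.156,0.25]' 15
python3 -m crank '[-4.4,2.45,0,0,0,0,0.25,-4.4,2.45,0,0,0,0,0.25,-4.4,2.45,0,0,0,0,0.25,-4.4,2.45,0,0,0,0,0.25,-4.4,2.45,0,0,0,0,0.25,-4.4,2.45,0,0,0,0,0.25,-4.4,2.45,0,0,0,0,0.25,-4.4,2.45,0,0,0,0,0.25,-4.4,2.45,0,0,0,0,0.25,-4.4,2.45,0,0,0,0,0.25,-4.4,2.45,0,0,0,0,0.25,-4.4,2.45,0,0,0,0,0.25,0,0,0,0,0,0,0.25,0,0,0,0,0,0,0.25]'
python3 - <<'E'
from h import *
b=snap('side','side1')[0][150:300,230:380];c=snap('top','top1')[0][78:228,128:278]
o=np.hstack([cv2.resize(x,(400,400),interpolation=cv2.INTER_CUBIC) for x in(c,b)])
cv2.imwrite('pics/crop1.png',o[:,:,::-1])
print(ray('side',337,150,40))
c,f=cam('side');Rm=R.from_euler('xyz',c['orientation']).as_matrix()
for n in('side','top'):
    c,f=cam(n);p=R.from_euler('xyz',c['orientation']).as_matrix().T@(arm.get_obs()['tool_pos']+[0,0,-14]-c['origin']);print(n,p[:2]/p[2]*f+[c['cx'],c['cy']])
E
```

```text
t: 0.98
tool_pos: [147.8, 658.5, 316.6]
tool_rot: [-3.141, 0.001, 1.824]
contact_force: [0.2, 0.3, -0.3]
opening: 0.625
grasp_force: 0.0
t: 2.72
tool_pos: [566.6, 223.2, 316.3]
tool_rot: [-3.141, -0.0, 1.828]
contact_force: [-0.4, 0.7, -0.1]
opening: 0.622
grasp_force: 0.0
[89.12175072 49.23991482 40.        ]
side [333.67788437 167.79304381]
top [175.02850695 116.08704805]
```

View pics/crop1.png

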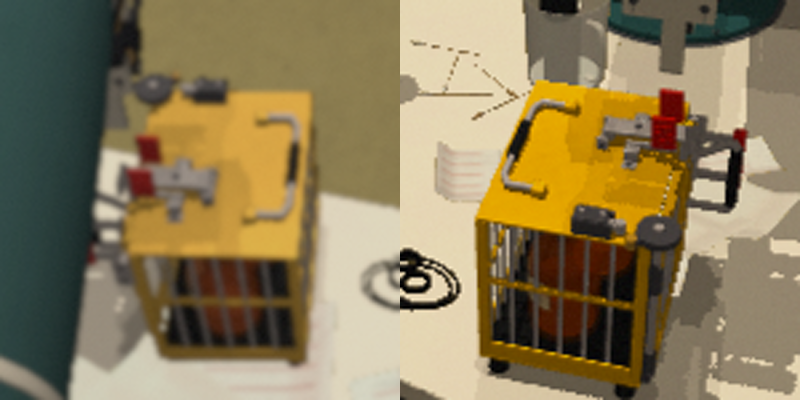

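The tip lands where it is projected, so the calibration and the yaw of about -75° hold. Now I descend onto the ears.

```bash
python3 -m crank '[-0.2,-0.1,2,0,0,0,0.25,0,0,2,0,0,0,0.25,0,0,2,0,0,0,0.25,0,0,1.5,0,0,0,0.25,0,0,1,0,0,0,0.25,0,0,0.9,0,0,0,0.25,0,0,0,0,0,0,0.25]'
python3 - <<'E'
from h import *
b=snap('side','side2')[0][165:240,295:395];c=snap('top','top2')[0][98:173,138:238]
o=np.vstack([cv2.resize(x,(400,300),interpolation=cv2.INTER_CUBIC) for x in(c,b)])
cv2.imwrite('pics/crop2.png',o[:,:,::-1])
E
```

```text
t: 3.7
tool_pos: [566.3, 220.9, 222.2]
tool_rot: [-3.141, 0.0, 1.829]
contact_force: [0.2, 0.2, -0.1]
opening: 0.623
grasp_force: 0.0
```

View pics/crop2.png

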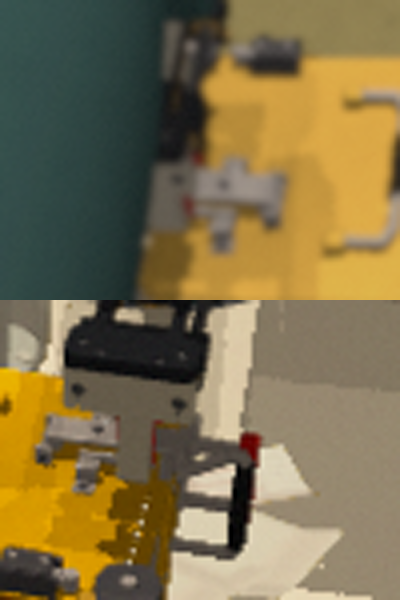

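The fingers straddle the ears, with a sliver of red on either side of the finger. Pinch.

```bash
python3 -m crank '[0,0,0,0,0,0,0,0,0,0,0,0,0,-0.2,0,0,0,0,0,0,-0.5,0,0,0,0,0,0,-0.5,0,0,0,0,0,0,-0.5,0,0,0,0,0,0,-0.5]' 16
```

```text
t: 4.55
tool_pos: [564.9, 221.1, 222.7]
tool_rot: [-3.138, -0.001, 1.829]
contact_force: [-16.4, -1.1, 5.8]
opening: 0.323
grasp_force: 16.0
```

```bash
python3 -m crank '[0,-0.15,0,0,0,0,-0.5,-0.2,0,-0.38,0,0,0,-0.5,-0.2,0,-0.37,0,0,0,-0.5,-0.25,0,-0.35,0,0,0,-0.5,-0.25,0,-0.35,0,0,0,-0.5,-0.3,0,-0.31,0,0,0,-0.5,-0.3,0,-0.31,0,0,0,-0.5,-0.3,0,-0.3,0,0,0,-0.5,-0.3,0,-0.3,0,0,0,-0.5,0,0,-0.1,0,0,0,-0.5,0,0,0,0,0,0,-0.5]'
python3 - <<'E'
from h import *
b=snap('side','side3')[0][165:240,295:395];c=snap('top','top3')[0][98:173,138:238]
o=np.vstack([cv2.resize(x,(400,300),interpolation=cv2.INTER_CUBIC) for x in(c,b)])
cv2.imwrite('pics/crop3.png',o[:,:,::-1])
E
```

```text
t: 5.92
tool_pos: [569.5, 200.0, 248.8]
tool_rot: [-3.138, 0.0, 1.829]
contact_force: [-5.8, -1.1, -9.3]
opening: 0.316
grasp_force: 16.0
```

View pics/crop3.png

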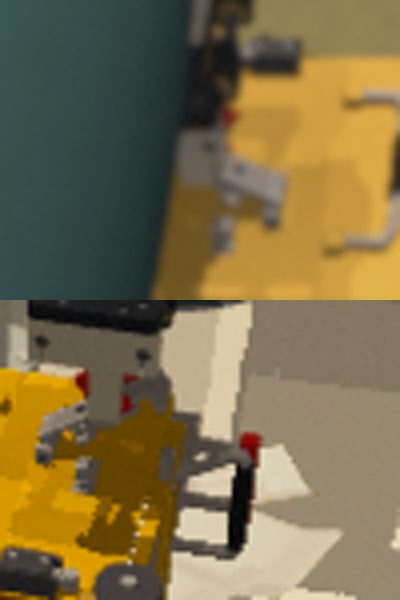

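The hasp is standing up (ears raised and moved back, nose at (155,385)). Next: release, rise and move above the handle.

```bash
python3 -m crank '[0,0,0,0,0,0,0.25,0,0,0,0,0,0,0.25,0,0,0,0,0,0,0.25,0,0,-1,0,0,0,0.25,0,0,-2,0,0,0,0.25,0,0,-3,0,0,0,0.3,4.2,-1,0,0,0,0,0.4,4.2,-1,0,0,0,0,0.4,0,0,0,0,0,0,0.4,0,0,0,0,0,0,0.4]'
python3 - <<'E'
from h import *
for n in('side','top'):
    im,d=snap(n,n+'4'); W=cloud(n,d); y,r=masks(im); r=r&(W[...,2]>150)&(W[...,2]<300)&(abs(W[...,0]-550)<80)&(W[...,1]>140)
    k,l,s,c=cv2.connectedComponentsWithStats(r.astype(np.uint8))
    for i in range(1,k):
        if s[i,4]>4: p=W[l==i]; print(n,s[i],np.median(p,0).round(),p.max(0).round())
b=cv2.imread('pics/side4.png')[155:245,280:400];c=cv2.imread('pics/top4.png')[88:178,128:248]
cv2.imwrite('pics/crop4.png',np.vstack([cv2.resize(x,(400,300),interpolation=cv2.INTER_CUBIC) for x in(c,b)]))
E
```

```text
t: 7.28
tool_pos: [529.7, 276.2, 311.5]
tool_rot: [3.14, 0.0, 1.829]
contact_force: [0.1, -0.7, -0.0]
opening: 0.698
grasp_force: 0.0
side [313 173  18  24 208] [572. 200. 253.] [597. 222. 270.]
side [355 198   5   7  23] [519. 273. 197.] [541. 280. 205.]
top [187 123   9   8  30] [587. 201. 260.] [591. 213. 268.]
top [183 134  11  10  56] [547. 191. 261.] [552. 204. 273.]
top [156 158   4   5  14] [511. 267. 200.] [518. 272. 202.]
```

View pics/crop4.png

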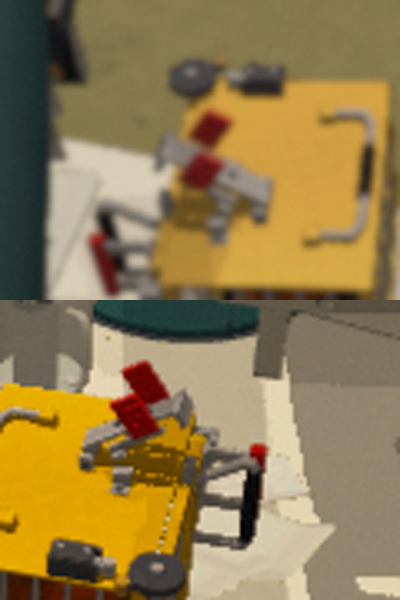

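The hasp stays up and the tool is over the handle. Descend around the bars.

```bash
python3 -m crank '[0,0,3,0,0,0,0.4,0,0,3,0,0,0,0.4,0,0,2.5,0,0,0,0.4,0,0,1.6,0,0,0,0.4,0,0,1,0,0,0,0.4,0,0,1,0,0,0,0.4,0,0,0.9,0,0,0,0.4,0,0,0,0,0,0,0.4]' 14
python3 - <<'E'
from h import *
b=snap('side','side5')[0][165:240,295:395]
c=snap('top','top5')[0][118:193,128:228]
cv2.imwrite('pics/crop5.png',np.vstack([cv2.resize(x,(400,300),interpolation=cv2.INTER_CUBIC) for x in(c,b)])[:,:,::-1])
E
```

```text
t: 8.38
tool_pos: [529.4, 276.3, 179.8]
tool_rot: [-3.141, 0.0, 1.829]
contact_force: [-0.4, -0.1, -0.7]
opening: 0.701
grasp_force: 0.0
```

View pics/crop5.png

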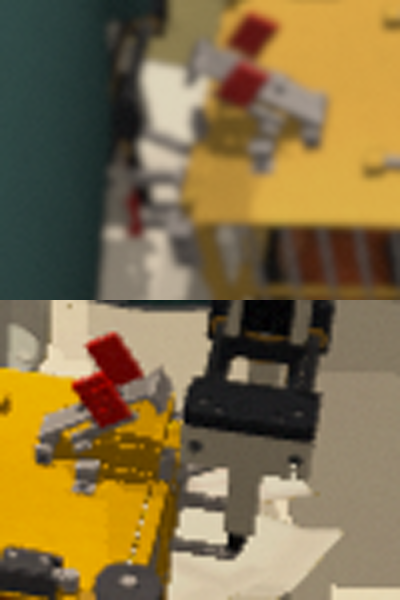

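The fingers straddle both bars with no contact. Squeeze.

```bash
python3 -m crank '[0,0.2,0,0,0,0,0,0,0.25,0,0,0,0,-0.2,0,0,0,0,0,0,-0.7,0,0,0,0,0,0,-0.7,0,0,0,0,0,0,-0.7,0,0,0,0,0,0,-0.7,0,0,0,0,0,0,-0.7]' 20
python3 - <<'E'
import numpy as np
H=np.array([684,265.]);
from rig import arm
o=arm.get_obs();p=o['tool_pos'][:2]-H;print(p,np.hypot(*p),np.degrees(np.arctan2(p[1],p[0])))
r=np.hypot(*p);
print(r*0.15)
E
```

```text
t: 9.35
tool_pos: [531.3, 278.0, 180.7]
tool_rot: [-3.136, -0.002, 1.83]
contact_force: [-29.2, -0.7, 14.1]
opening: 0.309
grasp_force: 20.1
[-152.7433196    12.97190792] 153.29315730622054 175.14573587241188
22.99397359593308
```

The trigger is squeezed (28.7 mm). I centre to relieve the side load, then start the swing gently.

```bash
python3 -m crank '[0,-0.25,0,0,0,0,-0.7,0.86,0.33,0,0,0,0.06,-0.7,0.86,0.33,0,0,0,0.06,-0.7,0.86,0.33,0,0,0,0.06,-0.7,0.86,0.33,0,0,0,0.06,-0.7,0,0,0,0,0,0,-0.7]' 20
```

```text
t: 10.1
tool_pos: [538.6, 313.3, 180.7]
tool_rot: [-3.141, -0.0, 1.589]
contact_force: [-5.9, -1.1, 4.6]
opening: 0.307
grasp_force: 20.1
```

```bash
python3 -m crank '[1.14,0.45,0,0,0,0.08,-0.7,1.14,0.45,0,0,0,0.08,-0.7,1.14,0.45,0,0,0,0.08,-0.7,1.14,0.45,0,0,0,0.08,-0.7,1.14,0.45,0,0,0,0.08,-0.7,1.14,0.45,0,0,0,0.08,-0.7,0,0,0,0,0,0,-0.7]' 24
```

```text
t: 10.98
tool_pos: [578.1, 374.6, 180.6]
tool_rot: [3.141, -0.0, 1.108]
contact_force: [1.9, -4.3, 3.7]
opening: 0.308
grasp_force: 24.1
```

```bash
python3 -m crank '[1.14,0.45,0,0,0,0.08,-0.7,1.14,0.45,0,0,0,0.08,-0.7,1.14,0.45,0,0,0,0.08,-0.7,1.14,0.45,0,0,0,0.08,-0.7,1.14,0.45,0,0,0,0.08,-0.7,1.14,0.45,0,0,0,0.08,-0.7,1.14,0.45,0,0,0,0.08,-0.7,1.14,0.45,0,0,0,0.08,-0.7,1.14,0.45,0,0,0,0.08,-0.7,1.14,0.45,0,0,0,0.08,-0.7,0,0,0,0,0,0,-0.7,0,0,0,0,0,0,-0.7]' 24
python3 - <<'E'
from h import *
b=snap('side','side6')[0][130:310,240:480]
c=snap('top','top6')[0][78:258,108:348]
cv2.imwrite('pics/crop6.png',np.vstack([cv2.resize(x,(400,300),interpolation=cv2.INTER_CUBIC) for x in(c,b)])[:,:,::-1])
E
```

```text
t: 12.48
tool_pos: [688.8, 415.5, 180.6]
tool_rot: [3.138, 0.002, 0.308]
contact_force: [-5.0, -19.2, 5.3]
opening: 0.312
grasp_force: 24.1
```

View pics/crop6.png

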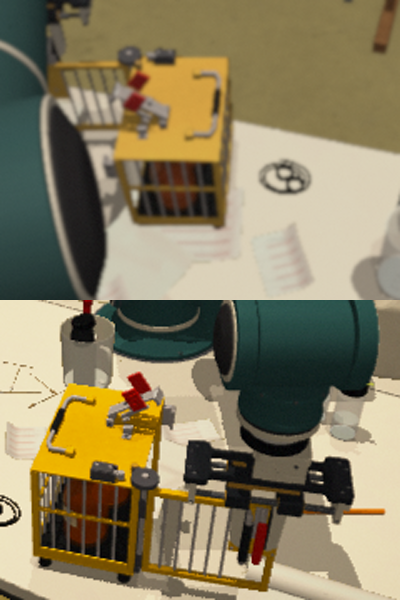

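The gate stands at about 1.52 rad, roughly square to the front. The hasp is up, the bottles are in place, and the bars are still gripped. I ease the radial pull, let it settle and hand in.

```bash
python3 -m crank '[0,0.12,0,0,0,0,-0.7,0,0,0,0,0,0,-0.7,0,0,0,0,0,0,-0.7,0,0,0,0,0,0,-0.7,0,0,0,0,0,0,-0.7,0,0,0,0,0,0,-0.7]' 24
python3 -c "
from rig import arm
print(arm.sign_off())"
```

```text
t: 13.32
tool_pos: [688.8, 415.3, 180.6]
tool_rot: [3.14, 0.001, 0.309]
contact_force: [-4.7, -12.0, 6.7]
opening: 0.307
grasp_force: 24.1
the job is handed in; nothing more can be done
None
```

The job is handed in at 13.3 s: the hasp stands up and the gate is held at about 1.52 rad by the fingers, with the bottles and beaker apparently undisturbed in the last view; sign-off returned no verdict, and the cage measured about 75° clockwise, not the stated 20–52°.

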